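Find the fullest tin of badge blanks by hefting and hold it up

ROBOT

A 7-joint arm with a two-finger parallel gripper is mounted at the origin on the work surface. World frame = base frame: x ahead of the robot, y to its left, z up, the work surface at z = 0. Lengths are in mm, angles in rad, forces in N, time in s.
With the tool pointing down it reaches from about 400 to 900 mm from the base axis. Payload 5.5 kg.
Tool frame: the origin (TCP) lies at the very end of the fingers, on their centre line; the grasp point (between the pads) lies 19 mm behind it; z points along the fingers, y is the line along which they close (so a half turn about z gives the same grasp; the last joint's range is limited). The gripper opens to 85 mm and grips with 20 to 120 N. Pads are 22 mm wide; open, the fingers measure 114 mm over their backs; the gripper's body (76 mm by 85 mm) begins 54 mm behind the grasp point. The pads swing forward as they close: fully open they stand 13 mm farther back than shut.
Start: joints at [-0.962, 0.501, -0.427, 1.55, 0.221, 1.138, -0.21], TCP at [220.28, 611.536, 231.31] pointing down, gripper open.
Joint ranges: [-2.88, 2.88], [-0.31, 2.03], [-1.54, 1.56], [0.2, 2.42], [-1.41, 4.55], [0.19, 2.02], [-2.57, 2.57]. Speed limits (rad/s): [2.57, 2.57, 3.14, 3.14, 3.14, 3.14, 3.14].

INTERFACE

Orientations are given as a 3x3 rotation matrix whose columns are the frame's x, y, z axes.
In Python, from bench import ctrl gives the robot as it stands.
- The arm moves only by the tool servo_tool, never from a script. Its argument "series" is a list of rows, each an object of numbers: "x", "y", "z": the shift along the tool's x, y, z in m; "wx", "wy", "wz": the turn, a rotation vector about the tool's x, y, z in degrees; "claw": the opening, from 0 (shut) to 1 (fully open). A call has 1 to 10 rows; each row shifts and turns the commanded pose from where the row before left it, along the tool's axes as they then stand; what a row does not reach is not made up. A row lasts 1/10 s, in which the tool goes at most 50 mm and 8.59 degrees, less where a joint would pass 70% of its speed; a pose out of reach is approached as far as the arm can. A call with a gripper value outside its range is refused whole. The fingers move at their own pace and stop on an object; "grip_force" is the grip in N (left out, the last holds). Time passes only in rows, so rows that do not move let the fingers close. It gives the time, the measured TCP pose, the force, the opening and the grip force at its end, in the units of the state.
- ctrl.read_state(): the state, without advancing time (a new reading comes with each control period).
- ctrl.grab_frame(name): name is "scene" or "top"; returns a dict with "pixels" (420x560x3 uint8, blue, green, red), "depth" (420x560 float32, mm along the optical axis (not along the pixel's ray), 0 where there is no reading), "K" (3x3 intrinsics, pixels), "camera_from_world" (4x4, takes a point from world to camera coordinates). Camera axes: x right, y down, z forward; pixel columns grow to the right and rows downward; lengths in mm; the calibration is good to about 2 mm. A picture is of the moment at which its call begins.
- ctrl.finish_job(): hands the job in; it is judged then, once.
The state is a dict: "t": time; "joint_pos": joint angles; "joint_velocities": joint speeds; "effort": joint torques, N m; "eef_pos": TCP position; "eef_rot": TCP orientation; "wrist_force": force on the tool from outside, world axes, zero at the start; "wrist_torque": the same for the moment, N m; "gripper_width": opening from 0.0 (shut) to 1.0 (fully open); "gripper_force": force on a finger pad.
Only numpy, scipy, OpenCV 4.12 (cv2) and the standard library are available. Lean on these libraries where they do the work, as an engineer would, in place of code of your own. Each camera call takes 0.05 s, during which the arm holds its last target. There are 200 camera calls.

TASK

The three closed tins on the desk hold different amounts of steel badge blanks and can only be told apart by weight. Heft them to find the heaviest; set the two lighter ones down gently, not dropped, so that they stand upright inside the cardboard tray for refilling, and finish holding the heaviest one up in the gripper, upright, still, clear of everything, with its underside at least 15 cm above the desk. Do not let go of it, and do not shift the reams of paper, the cup of scissors or the drawing pad.

Things in the scene. Friction and masses are not known exactly. Their poses are not given: they have to be found in the camera images.
- tin_a_mid (a point): closed round slip-lid tin of plain bright metal, 62 mm in diameter (64 mm over the lid), 80 mm high, standing upright; the point is its centre, half-way up, z up. Like the other two in all but weight: each weighs 0.13 to 0.67 kg, whatever its name or place; the heaviest is at least 0.15 kg above the next. The stack of blanks inside can shift 3 mm sideways
- tin_b_mid (a point): closed round slip-lid tin of plain bright metal, 62 mm in diameter (64 mm over the lid), 80 mm high, standing upright; the point is its centre, half-way up, z up. Like the other two in all but weight: each weighs 0.13 to 0.67 kg, whatever its name or place; the heaviest is at least 0.15 kg above the next. The stack of blanks inside can shift 3 mm sideways
- tin_c_mid (a point): closed round slip-lid tin of plain bright metal, 62 mm in diameter (64 mm over the lid), 80 mm high, standing upright; the point is its centre, half-way up, z up. Like the other two in all but weight: each weighs 0.13 to 0.67 kg, whatever its name or place; the heaviest is at least 0.15 kg above the next. The stack of blanks inside can shift 3 mm sideways
- tray_floor (a point): centre of the inner floor of the shallow cardboard tray at the robot's right, fixed to the desk: outside 210 mm (its x) by 290 mm (its y) and 30 mm high, walls 4 mm, inner floor 202 x 282 mm lying 4 mm above the desk. No dividers, empty at the start; z up. All three tins fit in a row along its y
- cup: yellow cup, 82 mm across the rim, 105 mm high, with black-handled scissors standing in it up to about 180 mm; loose bystander; origin at the centre of its underside
- pad_edge (a point): drawing pad 148 x 210 mm, 9 mm thick, a pencil lying on it, up to 17 mm high; loose bystander; the point is the middle of the lower edge of its long side towards the robot
- ream0_edge (a point): wrapped ream of A4 paper, 210 x 297 x 52 mm, the red one at the bottom of a stack of three 156 mm high, its long side across the desk (along y); loose bystander; the point is its lower corner towards the robot and the cup; the ream extends from it along +x (210) and +y (297)
- ream1_edge (a point): wrapped ream of A4 paper, 210 x 297 x 52 mm, the blue one in the middle of a stack of three 156 mm high, its long side across the desk (along y); loose bystander; the point is its lower corner towards the robot and the cup; the ream extends from it along +x (210) and +y (297)
- ream2_edge (a point): wrapped ream of A4 paper, 210 x 297 x 52 mm, the orange one on top of a stack of three 156 mm high, its long side across the desk (along y); loose bystander; the point is its lower corner towards the robot and the cup; the ream extends from it along +x (210) and +y (297)
- carton_corner (a point): open cardboard carton with paper packs, fixed at the far right corner of the desk: 240 x 320 mm, 150 mm high, flaps up to 230 mm; not used; the point is its lower corner nearest the robot and the tray
Not all that is in view belongs to the job. What is shaped like the part that bears tin_c_mid but turquoise is not meant.

How it is judged (in metres and radians):
At the end, for the whole second after the job is handed in: The gripper holds the heaviest tin still, within 0.25 rad of upright, its underside 145 mm or more above the desk, touching only the fingers; both lighter tins stand at rest and released on the tray's floor, inside its walls, within 0.1 rad of upright (((distance between blanks_full_c0 and tin_a_mid below 0.035 m and (height (world z) of tin_a_mid above 0.185 m and angle between tin_a_mid's own z axis and vertical below 0.25 rad and linear speed of tin_a below 0.05 m/s and contact force between tin_a and the fingers above 1 N and contact force between tin_a and cup below 0.05 N and contact force between tin_a and ream2 below 0.05 N and contact force between tin_a and carton below 0.05 N and contact force between tin_a and tin_b below 0.05 N and contact force between tin_a and tin_c below 0.05 N) and (x of tin_b_mid in the frame of tray_floor between -0.078 and 0.078 m and y of tin_b_mid in the frame of tray_floor between -0.118 and 0.118 m and z of tin_b_mid in the frame of tray_floor below 0.046 m and angle between tin_b_mid's own z axis and vertical below 0.1 rad and linear speed of tin_b below 0.03 m/s and contact force between tin_b and the fingers below 0.05 N) and (x of tin_c_mid in the frame of tray_floor between -0.078 and 0.078 m and y of tin_c_mid in the frame of tray_floor between -0.118 and 0.118 m and z of tin_c_mid in the frame of tray_floor below 0.046 m and angle between tin_c_mid's own z axis and vertical below 0.1 rad and linear speed of tin_c below 0.03 m/s and contact force between tin_c and the fingers below 0.05 N)) or (distance between blanks_full_c0 and tin_b_mid below 0.035 m and (height (world z) of tin_b_mid above 0.185 m and angle between tin_b_mid's own z axis and vertical below 0.25 rad and linear speed of tin_b below 0.05 m/s and contact force between tin_b and the fingers above 1 N and contact force between tin_b and cup below 0.05 N and contact force between tin_b and ream2 below 0.05 N and contact force between tin_b and carton below 0.05 N and contact force between tin_b and tin_a below 0.05 N and contact force between tin_b and tin_c below 0.05 N) and (x of tin_a_mid in the frame of tray_floor between -0.078 and 0.078 m and y of tin_a_mid in the frame of tray_floor between -0.118 and 0.118 m and z of tin_a_mid in the frame of tray_floor below 0.046 m and angle between tin_a_mid's own z axis and vertical below 0.1 rad and linear speed of tin_a below 0.03 m/s and contact force between tin_a and the fingers below 0.05 N) and (x of tin_c_mid in the frame of tray_floor between -0.078 and 0.078 m and y of tin_c_mid in the frame of tray_floor between -0.118 and 0.118 m and z of tin_c_mid in the frame of tray_floor below 0.046 m and angle between tin_c_mid's own z axis and vertical below 0.1 rad and linear speed of tin_c below 0.03 m/s and contact force between tin_c and the fingers below 0.05 N)) or (distance between blanks_full_c0 and tin_c_mid below 0.035 m and (height (world z) of tin_c_mid above 0.185 m and angle between tin_c_mid's own z axis and vertical below 0.25 rad and linear speed of tin_c below 0.05 m/s and contact force between tin_c and the fingers above 1 N and contact force between tin_c and cup below 0.05 N and contact force between tin_c and ream2 below 0.05 N and contact force between tin_c and carton below 0.05 N and contact force between tin_c and tin_a below 0.05 N and contact force between tin_c and tin_b below 0.05 N) and (x of tin_a_mid in the frame of tray_floor between -0.078 and 0.078 m and y of tin_a_mid in the frame of tray_floor between -0.118 and 0.118 m and z of tin_a_mid in the frame of tray_floor below 0.046 m and angle between tin_a_mid's own z axis and vertical below 0.1 rad and linear speed of tin_a below 0.03 m/s and contact force between tin_a and the fingers below 0.05 N) and (x of tin_b_mid in the frame of tray_floor between -0.078 and 0.078 m and y of tin_b_mid in the frame of tray_floor between -0.118 and 0.118 m and z of tin_b_mid in the frame of tray_floor below 0.046 m and angle between tin_b_mid's own z axis and vertical below 0.1 rad and linear speed of tin_b below 0.03 m/s and contact force between tin_b and the fingers below 0.05 N)))); the arm keeps its last pose, push and grip.
It fails at once if a ream, the cup or the pad is shifted by more than 30 mm (distance of any of cup, pad_edge, ream0_edge, ream1_edge, ream2_edge from where it was at the start of the episode above 0.03 m).
It fails at once if a tin is dropped or thrown (faster than 0.6 m/s while no finger touches it) ((linear speed of tin_a above 0.6 m/s and contact force between tin_a and the fingers below 0.05 N) or (linear speed of tin_b above 0.6 m/s and contact force between tin_b and the fingers below 0.05 N) or (linear speed of tin_c above 0.6 m/s and contact force between tin_c and the fingers below 0.05 N)).
It also fails if it takes over 72 s, if anything falls off the work surface, if the arm or the gripper's body presses on something with over 40 N, if the wrist force passes 120 N, or if a joint passes its speed limit or range.

## Working session

There is one attempt and no reset: what is moved stays moved. The work goes in short steps, Python scripts to look and compute and a tool call to move; the robot and the scene stay as the last step left them, time stands still between calls to the robot, and variables do not carry over. Pictures are saved under pics/ and viewed, at most 10 in all, crops included, and the job is handed in when it is done.

Besides the shell and the picture viewer there is one more tool, called after "Request:" by a JSON object that holds its "fn" and its "kwargs". servo_tool: Moves the arm, as the interface text tells. Its arguments: {"type":"object","properties":{"series":{"type":"array","items":{"type":"object","properties":{"x":{"type":"number"},"y":{"type":"number"},"z":{"type":"number"},"wx":{"type":"number"},"wy":{"type":"number"},"wz":{"type":"number"},"claw":{"type":"number"}}}},"grip_force":{"type":"number"}},"required":["series"]}

```bash
mkdir -p pics
cat > h.py <<'E'
import numpy as np,cv2
from bench import ctrl
def grab(n,fn=None):
    f=ctrl.grab_frame(n)
    if fn: cv2.imwrite('pics/'+fn,f['pixels'])
    return f
def world(f):
    K=f['K'];d=f['depth'].astype(float);T=np.linalg.inv(f['camera_from_world'])
    v,u=np.indices(d.shape)
    P=np.stack([(u-K[0,2])/K[0,0]*d,(v-K[1,2])/K[1,1]*d,d],-1)
    W=P@T[:3,:3].T+T[:3,3]; W[d<=0]=np.nan
    return W
E
python3 - <<'E'
from h import *
for n in('scene','top'):
    f=grab(n,n+'1.png'); np.save(n+'W.npy',world(f)); print(f['K'].round(1).tolist(),f['camera_from_world'].round(2).tolist())
s=ctrl.read_state()
for k in s: print(k,np.round(s[k],3).tolist())
E
```

```text
[[394.5, 0.0, 284.2], [0.0, 394.5, 206.3], [0.0, 0.0, 1.0]] [[0.75, 0.66, 0.02, -445.54], [0.53, -0.59, -0.61, -217.09], [-0.39, 0.46, -0.79, 1303.76], [0.0, 0.0, 0.0, 1.0]]
[[420.7, 0.0, 269.4], [0.0, 420.7, 207.8], [0.0, 0.0, 1.0]] [[-0.0, -1.0, -0.04, 38.35], [-0.99, 0.01, -0.13, 571.29], [0.13, 0.04, -0.99, 886.05], [0.0, 0.0, 0.0, 1.0]]
t 0.1
joint_pos [-0.962, 0.502, -0.427, 1.551, 0.221, 1.138, -0.21]
joint_velocities [-0.002, -0.001, -0.0, -0.005, 0.0, -0.0, 0.0]
effort [-0.012, -57.081, -5.839, -28.174, 0.011, 0.005, -0.0]
eef_pos [220.145, 610.924, 230.358]
eef_rot [[-0.941, 0.339, -0.001], [0.339, 0.941, -0.002], [0.0, -0.002, -1.0]]
wrist_force [0.151, -1.011, -0.513]
wrist_torque [0.029, -0.004, 0.029]
gripper_force 0.0
gripper_width 1.002
```

View pics/top1.png

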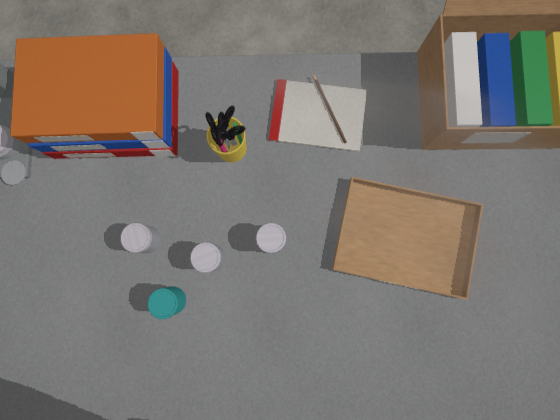

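View pics/scene1.png

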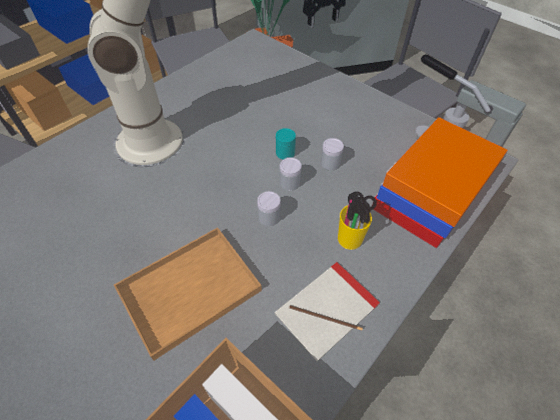

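Top view: the tins' lids are at about (136,238), (206,257) and (271,238), with a turquoise decoy at (164,303). The tray corners are at about (350,180), (480,205), (467,297) and (334,270). Next I'll measure these positions.

Run:
```python
from h import *
W=np.load('topW.npy')
S=np.load('sceneW.npy')
for name,M in(('top',W),('scene',S)):
    print(name,'desk z',np.nanmedian(M[...,2][np.abs(M[...,2])<10]))
    m=((M[...,2]>72)&(M[...,2]<90)).astype(np.uint8)
    n,l,st,c=cv2.connectedComponentsWithStats(m)
    for i in range(1,n):
        if 150<st[i,4]<3000:
            p=M[l==i]; (cx,cy),r=cv2.minEnclosingCircle(p[:,:2].astype(np.float32))
            print(c[i].round(),st[i,4],'mean',np.median(p,0).round(1),'circ',round(cx,1),round(cy,1),round(r,1))
    # tray rim
    m=((M[...,2]>22)&(M[...,2]<36)&(M[...,1]<50)&(M[...,0]<700)&(M[...,0]>250))
    n,l,st,c=cv2.connectedComponentsWithStats(m.astype(np.uint8))
    i=1+np.argmax(st[1:,4]); p=M[l==i]
    print('tray',st[i],cv2.minAreaRect(p[:,:2].astype(np.float32)))
    print('cup/scissors', [np.nanmedian(M[(M[...,2]>95)&(M[...,2]<200)&(M[...,1]<190)&(M[...,1]>50)&(M[...,0]>550)&(M[...,0]<800)],0).round(0)])
    q=M[(M[...,2]>150)&(M[...,1]>150)&(M[...,2]<165)]; print('ream',np.nanmin(q,0),np.nanmax(q,0))
```

```text
top desk z -1.8080459308677064
[497.  31.] 161 mean [ 946.3 -459.7   84.1] circ 946.6 -453.5 60.3
[462. 110.] 628 mean [ 725.6 -313.5   81.3] circ 830.3 -442.8 176.9
[550.  83.] 210 mean [ 825.1 -557.7   87. ] circ 833.1 -558.8 98.9
[481.  83.] 357 mean [ 830.9 -417.8   81.9] circ 832.5 -417.9 98.6
[515.  83.] 401 mean [ 831.  -487.8   81.6] circ 833.1 -488.9 97.1
[448.  84.] 300 mean [ 830.4 -347.8   80.9] circ 831.8 -347.6 96.7
[129. 126.] 556 mean [706.6 297.3  81.3] circ 807.5 403.6 180.0
[135. 237.] 702 mean [505.9 318.   76.8] circ 506.1 318.1 31.8
[271. 237.] 717 mean [504.8  31.7  77. ] circ 504.5 32.5 31.5
[205. 257.] 717 mean [463.8 169.3  77. ] circ 464.8 169.4 31.8
[163. 303.] 747 mean [369.9 255.4  76.9] circ 370.7 255.8 31.8
tray [ 333  176  150  124 1083] ((508.447021484375, -264.80413818359375), (291.10699462890625, 211.47882080078125), 77.33536529541016)
cup/scissors [array([714., 125., 153.])]
ream [705.20541514 150.10268046 150.00015478] [920.83504518 558.38832329 164.98056072]
scene desk z 0.448199264469622
[471.  12.] 270 mean [ 454.6 1376.8   80.4] circ 435.8 1380.3 142.7
[146. 132.] 196 mean [ 56.9 -29.3  80.9] circ 9.4 -4.1 64.8
[286. 136.] 251 mean [372.1 255.2  78.7] circ 371.8 256.4 32.9
[333. 146.] 270 mean [508.5 317.4  78.8] circ 507.2 319.4 32.5
[290. 166.] 305 mean [467.4 168.2  79. ] circ 465.6 169.8 32.3
[414. 213.] 364 mean [821.7 259.1  81.2] circ 814.1 268.1 104.6
[269. 201.] 377 mean [508.1  31.7  78.7] circ 506.7 34.1 32.5
[222. 386.] 391 mean [ 715.7 -351.2   81. ] circ 809.0 -397.4 126.3
tray [ 114  228  148  130 1098] ((509.82781982421875, -262.4632568359375), (290.62066650390625, 213.85743713378906), 77.57575225830078)
cup/scissors [array([724., 124., 146.])]
ream [707.25556168 151.38822677 150.01813299] [920.98783577 690.17883194 164.73283525]
```

Request:
{"fn": "servo_tool", "kwargs": {"series": [{"x": -0.018,"y": -0.009,"z": 0.0},{"x": -0.037,"y": -0.018,"z": 0.008},{"x": -0.037,"y": -0.018,"z": 0.008},{"x": -0.037,"y": -0.018,"z": 0.008},{"x": -0.037,"y": -0.018,"z": 0.008},{"x": -0.037,"y": -0.018,"z": 0.008},{"x": -0.037,"y": -0.018,"z": 0.008},{"x": -0.037,"y": -0.018,"z": 0.008},{"x": -0.037,"y": -0.018,"z": 0.008},{"x": -0.037,"y": -0.018,"z": 0.008}], "grip_force": 50}}

```text
validation failed for argument at $.se...
```

Request:
{"fn": "servo_tool", "kwargs": {"series": [{"x": -0.018,"y": -0.009,"z": 0.001,"wx": 0,"wy": 0,"wz": 0,"claw": 1},{"x": -0.037,"y": -0.018,"z": 0.008,"wx": 0,"wy": 0,"wz": 0,"claw": 1}], "grip_force": 50}}

```text
t: 0.3
eef_pos: [259.2, 570.0, 222.7]
eef_rot: [[-0.943, 0.333, -0.002], [0.332, 0.943, 0.003], [0.003, 0.002, -1.0]]
wrist_force: [0.3, 0.7, 0.0]
gripper_width: 0.997
gripper_force: 0.0
```

Request:
{"fn": "servo_tool", "kwargs": {"series": [{"x": -0.035,"y": -0.017,"z": 0.008,"wx": 0,"wy": 0,"wz": 0,"claw": 1},{"x": -0.035,"y": -0.017,"z": 0.008,"wx": 0,"wy": 0,"wz": 0,"claw": 1},{"x": -0.035,"y": -0.017,"z": 0.008,"wx": 0,"wy": 0,"wz": 0,"claw": 1},{"x": -0.035,"y": -0.017,"z": 0.008,"wx": 0,"wy": 0,"wz": 0,"claw": 1},{"x": -0.035,"y": -0.017,"z": 0.008,"wx": 0,"wy": 0,"wz": 0,"claw": 1},{"x": -0.035,"y": -0.017,"z": 0.008,"wx": 0,"wy": 0,"wz": 0,"claw": 1},{"x": -0.035,"y": -0.017,"z": 0.008,"wx": 0,"wy": 0,"wz": 0,"claw": 1},{"x": -0.035,"y": -0.017,"z": 0.008,"wx": 0,"wy": 0,"wz": 0,"claw": 1},{"x": -0.034,"y": -0.016,"z": 0.008,"wx": 0,"wy": 0,"wz": 0,"claw": 1},{"x": 0,"y": 0,"z": 0,"wx": 0,"wy": 0,"wz": 0,"claw": 1}], "grip_force": 50}}

```text
t: 1.3
eef_pos: [511.0, 310.6, 148.3]
eef_rot: [[-0.937, 0.348, -0.0], [0.348, 0.937, -0.005], [-0.002, -0.005, -1.0]]
wrist_force: [0.5, -0.3, -0.6]
gripper_width: 1.0
gripper_force: 0.0
```

Request:
{"fn": "servo_tool", "kwargs": {"series": [{"x": 0.005,"y": 0.005,"z": 0.02,"wx": 0,"wy": 0,"wz": 0,"claw": 1},{"x": 0,"y": 0,"z": 0.02,"wx": 0,"wy": 0,"wz": 0,"claw": 1},{"x": 0,"y": 0,"z": 0,"wx": 0,"wy": 0,"wz": 0,"claw": 1},{"x": 0,"y": 0,"z": 0,"wx": 0,"wy": 0,"wz": 0,"claw": 1}], "grip_force": 50}}

```text
t: 1.7
eef_pos: [503.2, 324.5, 110.0]
eef_rot: [[-0.941, 0.339, -0.001], [0.339, 0.941, -0.001], [0.001, -0.001, -1.0]]
wrist_force: [0.2, -0.6, 0.2]
gripper_width: 1.001
gripper_force: 0.0
```

Run:
```python
from h import *
for i in range(3):
    f=grab('top','t2.png'); s=ctrl.read_state(); print(s['t'],s['eef_pos'],s['wrist_force'])
f=grab('scene'); 
p=np.hstack([np.vstack([f['pixels'][60:260,150:450]]),])
g=grab('top')['pixels'][120:320,50:350]
cv2.imwrite('pics/t2.png',cv2.resize(np.vstack([p,g]),None,fx=1.5,fy=1.5))
```

```text
1.75 [503.85150203 324.84315311 110.81218354] [0.15076996 0.88491009 0.64966003]
1.8 [504.24498669 324.98040897 111.24433219] [ 0.18597916 -0.30536832  0.09895874]
1.85 [504.39456164 325.01878741 111.44486741] [ 0.10161226 -0.11941095 -0.64297354]
```

View pics/t2.png

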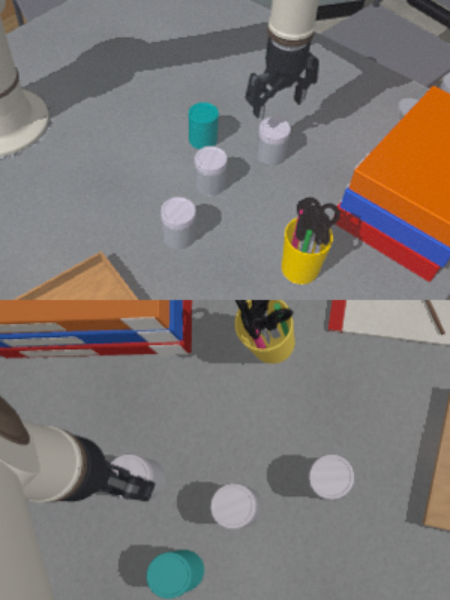

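The gripper straddles the left tin (crop about (130,475)), so the earlier offset was only lag. I'll undo that correction, then descend and grip.

Request:
{"fn": "servo_tool", "kwargs": {"series": [{"x": -0.005,"y": -0.006,"z": 0.005,"wx": 0,"wy": 0,"wz": 0,"claw": 1},{"x": 0,"y": 0,"z": 0.02,"wx": 0,"wy": 0,"wz": 0,"claw": 1},{"x": 0,"y": 0,"z": 0.02,"wx": 0,"wy": 0,"wz": 0,"claw": 1},{"x": 0,"y": 0,"z": 0.02,"wx": 0,"wy": 0,"wz": 0,"claw": 1},{"x": 0,"y": 0,"z": 0.02,"wx": 0,"wy": 0,"wz": 0,"claw": 1},{"x": 0,"y": 0,"z": 0,"wx": 0,"wy": 0,"wz": 0,"claw": 1},{"x": 0,"y": 0,"z": 0,"wx": 0,"wy": 0,"wz": 0,"claw": 1}], "grip_force": 50}}

```text
t: 2.65
eef_pos: [506.4, 316.6, 25.2]
eef_rot: [[-0.941, 0.339, -0.001], [0.339, 0.941, -0.001], [0.0, -0.001, -1.0]]
wrist_force: [0.0, -0.0, 0.7]
gripper_width: 1.001
gripper_force: 0.0
```

Request:
{"fn": "servo_tool", "kwargs": {"series": [{"x": 0,"y": 0,"z": 0,"wx": 0,"wy": 0,"wz": 0,"claw": 0},{"x": 0,"y": 0,"z": 0,"wx": 0,"wy": 0,"wz": 0,"claw": 0},{"x": 0,"y": 0,"z": 0,"wx": 0,"wy": 0,"wz": 0,"claw": 0},{"x": 0,"y": 0,"z": 0,"wx": 0,"wy": 0,"wz": 0,"claw": 0},{"x": 0,"y": 0,"z": 0,"wx": 0,"wy": 0,"wz": 0,"claw": 0}], "grip_force": 50}}

```text
t: 3.15
eef_pos: [508.2, 318.9, 27.4]
eef_rot: [[-0.941, 0.339, 0.004], [0.339, 0.941, 0.003], [-0.003, 0.004, -1.0]]
wrist_force: [0.6, 1.7, 6.7]
gripper_width: 0.718
gripper_force: 55.3
```

Request:
{"fn": "servo_tool", "kwargs": {"series": [{"x": 0,"y": 0,"z": -0.01,"wx": 0,"wy": 0,"wz": 0,"claw": 0},{"x": 0,"y": 0,"z": -0.02,"wx": 0,"wy": 0,"wz": 0,"claw": 0},{"x": 0,"y": 0,"z": -0.02,"wx": 0,"wy": 0,"wz": 0,"claw": 0},{"x": 0,"y": 0,"z": -0.01,"wx": 0,"wy": 0,"wz": 0,"claw": 0},{"x": 0,"y": 0,"z": 0,"wx": 0,"wy": 0,"wz": 0,"claw": 0},{"x": 0,"y": 0,"z": 0,"wx": 0,"wy": 0,"wz": 0,"claw": 0},{"x": 0,"y": 0,"z": 0,"wx": 0,"wy": 0,"wz": 0,"claw": 0}], "grip_force": 50}}

```text
t: 3.85
eef_pos: [505.4, 316.3, 84.0]
eef_rot: [[-0.941, 0.339, -0.002], [0.339, 0.941, -0.001], [0.002, -0.002, -1.0]]
wrist_force: [-0.4, -0.0, -6.4]
gripper_width: 0.726
gripper_force: 56.7
```

```bash
cat > w.py <<'E'
from h import *
F=[]
for i in range(8):
    ctrl.grab_frame('top'); s=ctrl.read_state(); F.append(s['wrist_force'])
F=np.array(F); print(s['t'],s['eef_pos'].round(1) if hasattr(s['eef_pos'],'round') else s['eef_pos'],F.mean(0).round(2),F[:,2].std().round(2),s['gripper_width'],np.round(s['joint_pos'],2))
E
python3 w.py
```

```text
4.25 [506.3 317.1  85.1] [-0.12  0.21 -6.14] 0.43 0.7206478094591128 [-0.38  0.57 -0.3   1.8   0.22  0.81  0.44]
```

T1 reads about 0.63 kg. The limit is 0.67 kg and the margin is at least 0.15 kg, so it must be the heaviest. I'll put it back down gently and weigh the others while moving them to the tray.

Request:
{"fn": "servo_tool", "kwargs": {"series": [{"x": 0,"y": 0,"z": 0.02,"wx": 0,"wy": 0,"wz": 0,"claw": 0},{"x": 0,"y": 0,"z": 0.02,"wx": 0,"wy": 0,"wz": 0,"claw": 0},{"x": 0,"y": 0,"z": 0.01,"wx": 0,"wy": 0,"wz": 0,"claw": 0},{"x": 0,"y": 0,"z": 0.005,"wx": 0,"wy": 0,"wz": 0,"claw": 0},{"x": 0,"y": 0,"z": 0.004,"wx": 0,"wy": 0,"wz": 0,"claw": 0},{"x": 0,"y": 0,"z": 0,"wx": 0,"wy": 0,"wz": 0,"claw": 0},{"x": 0,"y": 0,"z": 0,"wx": 0,"wy": 0,"wz": 0,"claw": 0}], "grip_force": 50}}

```text
t: 4.95
eef_pos: [506.9, 317.6, 27.5]
eef_rot: [[-0.941, 0.339, 0.001], [0.339, 0.941, 0.001], [-0.001, 0.001, -1.0]]
wrist_force: [-1.1, -2.9, 0.9]
gripper_width: 0.723
gripper_force: 57.1
```

Request:
{"fn": "servo_tool", "kwargs": {"series": [{"x": 0,"y": 0,"z": 0,"wx": 0,"wy": 0,"wz": 0,"claw": 1},{"x": 0,"y": 0,"z": 0,"wx": 0,"wy": 0,"wz": 0,"claw": 1},{"x": 0,"y": 0,"z": 0,"wx": 0,"wy": 0,"wz": 0,"claw": 1},{"x": 0,"y": 0,"z": 0,"wx": 0,"wy": 0,"wz": 0,"claw": 1},{"x": 0,"y": 0,"z": -0.02,"wx": 0,"wy": 0,"wz": 0,"claw": 1},{"x": 0,"y": 0,"z": -0.04,"wx": 0,"wy": 0,"wz": 0,"claw": 1},{"x": 0,"y": 0,"z": -0.04,"wx": 0,"wy": 0,"wz": 0,"claw": 1},{"x": 0,"y": 0,"z": 0,"wx": 0,"wy": 0,"wz": 0,"claw": 1}], "grip_force": 50}}

```text
t: 5.75
eef_pos: [510.1, 320.0, 132.4]
eef_rot: [[-0.941, 0.339, 0.009], [0.339, 0.941, 0.006], [-0.007, 0.009, -1.0]]
wrist_force: [0.3, 0.3, 1.5]
gripper_width: 0.996
gripper_force: 0.0
```

Request:
{"fn": "servo_tool", "kwargs": {"series": [{"x": -0.001,"y": -0.014,"z": 0,"wx": 0,"wy": 0,"wz": 0,"claw": 1},{"x": -0.002,"y": -0.028,"z": 0,"wx": 0,"wy": 0,"wz": 0,"claw": 1},{"x": -0.002,"y": -0.028,"z": 0,"wx": 0,"wy": 0,"wz": 0,"claw": 1},{"x": -0.002,"y": -0.028,"z": 0,"wx": 0,"wy": 0,"wz": 0,"claw": 1},{"x": -0.002,"y": -0.028,"z": 0,"wx": 0,"wy": 0,"wz": 0,"claw": 1},{"x": -0.002,"y": -0.028,"z": 0,"wx": 0,"wy": 0,"wz": 0,"claw": 1},{"x": 0,"y": 0,"z": 0,"wx": 0,"wy": 0,"wz": 0,"claw": 1},{"x": 0,"y": 0,"z": 0,"wx": 0,"wy": 0,"wz": 0,"claw": 1},{"x": 0,"y": 0,"z": 0,"wx": 0,"wy": 0,"wz": 0,"claw": 1},{"x": 0,"y": 0,"z": 0,"wx": 0,"wy": 0,"wz": 0,"claw": 1}], "grip_force": 50}}

```text
t: 6.75
eef_pos: [464.4, 169.5, 126.0]
eef_rot: [[-0.941, 0.338, -0.0], [0.338, 0.941, 0.0], [0.001, 0.0, -1.0]]
wrist_force: [0.9, 0.7, 0.4]
gripper_width: 0.996
gripper_force: 0.0
```

```bash
python3 w.py
```

```text
7.15 [464.6 168.7 126.3] [-0.32  0.03  0.19] 0.48 0.9994987628215171 [-0.14  0.35 -0.31  2.03  0.15  0.78  0.69]
```

Baseline is about 0.2 N and the tool is aligned over T2. Descend and grip.

Request:
{"fn": "servo_tool", "kwargs": {"series": [{"x": 0,"y": 0.001,"z": 0.02,"wx": 0,"wy": 0,"wz": 0,"claw": 1},{"x": 0,"y": 0,"z": 0.025,"wx": 0,"wy": 0,"wz": 0,"claw": 1},{"x": 0,"y": 0,"z": 0.025,"wx": 0,"wy": 0,"wz": 0,"claw": 1},{"x": 0,"y": 0,"z": 0.02,"wx": 0,"wy": 0,"wz": 0,"claw": 1},{"x": 0,"y": 0,"z": 0.01,"wx": 0,"wy": 0,"wz": 0,"claw": 1},{"x": 0,"y": 0,"z": 0,"wx": 0,"wy": 0,"wz": 0,"claw": 0},{"x": 0,"y": 0,"z": 0,"wx": 0,"wy": 0,"wz": 0,"claw": 0},{"x": 0,"y": 0,"z": 0,"wx": 0,"wy": 0,"wz": 0,"claw": 0},{"x": 0,"y": 0,"z": 0,"wx": 0,"wy": 0,"wz": 0,"claw": 0},{"x": 0,"y": 0,"z": 0,"wx": 0,"wy": 0,"wz": 0,"claw": 0}], "grip_force": 50}}

```text
t: 8.15
eef_pos: [465.4, 169.5, 26.9]
eef_rot: [[-0.941, 0.339, 0.001], [0.339, 0.941, 0.0], [-0.001, 0.001, -1.0]]
wrist_force: [-0.7, -0.7, 0.3]
gripper_width: 0.731
gripper_force: 54.9
```

Request:
{"fn": "servo_tool", "kwargs": {"series": [{"x": 0,"y": 0,"z": -0.01,"wx": 0,"wy": 0,"wz": 0,"claw": 0},{"x": 0,"y": 0,"z": -0.025,"wx": 0,"wy": 0,"wz": 0,"claw": 0},{"x": 0,"y": 0,"z": -0.025,"wx": 0,"wy": 0,"wz": 0,"claw": 0},{"x": 0,"y": 0,"z": -0.025,"wx": 0,"wy": 0,"wz": 0,"claw": 0},{"x": 0,"y": 0,"z": -0.025,"wx": 0,"wy": 0,"wz": 0,"claw": 0},{"x": 0,"y": 0,"z": -0.01,"wx": 0,"wy": 0,"wz": 0,"claw": 0},{"x": 0,"y": 0,"z": 0,"wx": 0,"wy": 0,"wz": 0,"claw": 0},{"x": 0,"y": 0,"z": 0,"wx": 0,"wy": 0,"wz": 0,"claw": 0},{"x": 0,"y": 0,"z": 0,"wx": 0,"wy": 0,"wz": 0,"claw": 0}], "grip_force": 50}}

```text
t: 9.05
eef_pos: [463.9, 169.0, 145.0]
eef_rot: [[-0.941, 0.339, -0.002], [0.339, 0.941, -0.001], [0.002, -0.002, -1.0]]
wrist_force: [-0.0, 0.4, -1.5]
gripper_width: 0.729
gripper_force: 55.3
```

```bash
python3 w.py
```

```text
9.45 [464.8 169.5 146. ] [ 0.07 -0.08 -1.53] 0.25 0.7362830410412682 [-0.13  0.32 -0.32  2.01  0.14  0.83  0.7 ]
```

T2 is about 0.15 kg, so it's light. Carry it to the far slot of the tray.

Request:
{"fn": "servo_tool", "kwargs": {"series": [{"x": -0.007,"y": -0.017,"z": 0,"wx": 0,"wy": 0,"wz": 0,"claw": 0},{"x": -0.014,"y": -0.033,"z": 0,"wx": 0,"wy": 0,"wz": 0,"claw": 0},{"x": -0.014,"y": -0.033,"z": 0,"wx": 0,"wy": 0,"wz": 0,"claw": 0},{"x": -0.014,"y": -0.033,"z": 0,"wx": 0,"wy": 0,"wz": 0,"claw": 0},{"x": -0.014,"y": -0.033,"z": 0,"wx": 0,"wy": 0,"wz": 0,"claw": 0},{"x": -0.014,"y": -0.033,"z": 0,"wx": 0,"wy": 0,"wz": 0,"claw": 0},{"x": -0.014,"y": -0.033,"z": 0,"wx": 0,"wy": 0,"wz": 0,"claw": 0},{"x": -0.014,"y": -0.033,"z": 0,"wx": 0,"wy": 0,"wz": 0,"claw": 0},{"x": -0.014,"y": -0.033,"z": 0,"wx": 0,"wy": 0,"wz": 0,"claw": 0},{"x": -0.014,"y": -0.033,"z": 0,"wx": 0,"wy": 0,"wz": 0,"claw": 0}], "grip_force": 50}}

```text
t: 10.45
eef_pos: [483.6, -172.5, 146.4]
eef_rot: [[-0.941, 0.339, 0.0], [0.339, 0.941, -0.0], [-0.0, 0.0, -1.0]]
wrist_force: [1.1, -0.4, -1.8]
gripper_width: 0.735
gripper_force: 55.3
```

Request:
{"fn": "servo_tool", "kwargs": {"series": [{"x": -0.014,"y": -0.033,"z": 0,"wx": 0,"wy": 0,"wz": 0,"claw": 0},{"x": -0.014,"y": -0.033,"z": 0,"wx": 0,"wy": 0,"wz": 0,"claw": 0},{"x": -0.014,"y": -0.033,"z": 0,"wx": 0,"wy": 0,"wz": 0,"claw": 0},{"x": -0.014,"y": -0.033,"z": 0,"wx": 0,"wy": 0,"wz": 0,"claw": 0},{"x": -0.009,"y": -0.021,"z": 0,"wx": 0,"wy": 0,"wz": 0,"claw": 0},{"x": 0,"y": 0,"z": 0,"wx": 0,"wy": 0,"wz": 0,"claw": 0},{"x": 0,"y": 0,"z": 0,"wx": 0,"wy": 0,"wz": 0,"claw": 0},{"x": 0,"y": 0,"z": 0,"wx": 0,"wy": 0,"wz": 0,"claw": 0},{"x": 0,"y": 0,"z": 0,"wx": 0,"wy": 0,"wz": 0,"claw": 0}], "grip_force": 50}}

```text
t: 11.35
eef_pos: [493.3, -335.4, 146.2]
eef_rot: [[-0.942, 0.337, -0.0], [0.337, 0.942, 0.001], [0.0, 0.001, -1.0]]
wrist_force: [0.3, 0.0, -1.9]
gripper_width: 0.732
gripper_force: 55.3
```

```bash
python3 w.py
```

```text
11.75 [ 493.  -336.9  146.3] [-0.03 -0.39 -1.85] 0.42 0.7330059046611597 [ 0.63  0.47 -0.1   1.77  0.06  0.9   1.73]
```

Request:
{"fn": "servo_tool", "kwargs": {"series": [{"x": 0,"y": 0,"z": 0.02,"wx": 0,"wy": 0,"wz": 0,"claw": 0},{"x": 0,"y": 0,"z": 0.03,"wx": 0,"wy": 0,"wz": 0,"claw": 0},{"x": 0,"y": 0,"z": 0.03,"wx": 0,"wy": 0,"wz": 0,"claw": 0},{"x": 0,"y": 0,"z": 0.015,"wx": 0,"wy": 0,"wz": 0,"claw": 0},{"x": 0,"y": 0,"z": 0.008,"wx": 0,"wy": 0,"wz": 0,"claw": 0},{"x": 0,"y": 0,"z": 0.004,"wx": 0,"wy": 0,"wz": 0,"claw": 0},{"x": 0,"y": 0,"z": 0.004,"wx": 0,"wy": 0,"wz": 0,"claw": 0},{"x": 0,"y": 0,"z": 0.003,"wx": 0,"wy": 0,"wz": 0,"claw": 0},{"x": 0,"y": 0,"z": 0,"wx": 0,"wy": 0,"wz": 0,"claw": 0},{"x": 0,"y": 0,"z": 0,"wx": 0,"wy": 0,"wz": 0,"claw": 0}], "grip_force": 50}}

```text
t: 12.75
eef_pos: [493.3, -337.2, 32.8]
eef_rot: [[-0.941, 0.339, 0.001], [0.339, 0.941, -0.0], [-0.001, -0.0, -1.0]]
wrist_force: [-0.4, -0.5, -2.1]
gripper_width: 0.731
gripper_force: 55.3
```

```bash
python3 w.py
```

```text
13.15 [ 493.  -337.1   32.4] [-0.29  0.02 -1.64] 0.52 0.7287854297038991 [ 0.62  0.63 -0.09  1.82  0.08  0.69  1.71]
```

Request:
{"fn": "servo_tool", "kwargs": {"series": [{"x": 0,"y": 0,"z": 0.001,"wx": 0,"wy": 0,"wz": 0,"claw": 0},{"x": 0,"y": 0,"z": 0.001,"wx": 0,"wy": 0,"wz": 0,"claw": 0},{"x": 0,"y": 0,"z": 0,"wx": 0,"wy": 0,"wz": 0,"claw": 0},{"x": 0,"y": 0,"z": 0,"wx": 0,"wy": 0,"wz": 0,"claw": 0}], "grip_force": 50}}

```text
t: 13.55
eef_pos: [493.0, -337.1, 30.9]
eef_rot: [[-0.941, 0.339, 0.0], [0.339, 0.941, -0.0], [-0.0, -0.0, -1.0]]
wrist_force: [-2.7, 1.4, 6.0]
gripper_width: 0.732
gripper_force: 55.8
```

```bash
python3 w.py
```

```text
13.95 [ 493.  -337.1   30.9] [-2.04  1.39  5.56] 0.38 0.7305123332024082 [ 0.62  0.63 -0.09  1.82  0.08  0.69  1.71]
```

Request:
{"fn": "servo_tool", "kwargs": {"series": [{"x": 0,"y": 0,"z": 0,"wx": 0,"wy": 0,"wz": 0,"claw": 1},{"x": 0,"y": 0,"z": 0,"wx": 0,"wy": 0,"wz": 0,"claw": 1},{"x": 0,"y": 0,"z": 0,"wx": 0,"wy": 0,"wz": 0,"claw": 1},{"x": 0,"y": 0,"z": 0,"wx": 0,"wy": 0,"wz": 0,"claw": 1},{"x": 0,"y": 0,"z": -0.02,"wx": 0,"wy": 0,"wz": 0,"claw": 1},{"x": 0,"y": 0,"z": -0.04,"wx": 0,"wy": 0,"wz": 0,"claw": 1},{"x": 0,"y": 0,"z": -0.04,"wx": 0,"wy": 0,"wz": 0,"claw": 1},{"x": 0.006,"y": 0.018,"z": 0,"wx": 0,"wy": 0,"wz": 0,"claw": 1},{"x": 0.011,"y": 0.035,"z": 0,"wx": 0,"wy": 0,"wz": 0,"claw": 1},{"x": 0.011,"y": 0.035,"z": 0,"wx": 0,"wy": 0,"wz": 0,"claw": 1}], "grip_force": 50}}

```text
t: 14.95
eef_pos: [496.2, -244.0, 130.3]
eef_rot: [[-0.94, 0.341, 0.001], [0.341, 0.94, -0.0], [-0.001, -0.0, -1.0]]
wrist_force: [0.7, 1.1, -0.2]
gripper_width: 1.005
gripper_force: 0.0
```

Request:
{"fn": "servo_tool", "kwargs": {"series": [{"x": 0.011,"y": 0.035,"z": 0,"wx": 0,"wy": 0,"wz": 0,"claw": 1},{"x": 0.011,"y": 0.035,"z": 0,"wx": 0,"wy": 0,"wz": 0,"claw": 1},{"x": 0.011,"y": 0.035,"z": 0,"wx": 0,"wy": 0,"wz": 0,"claw": 1},{"x": 0.011,"y": 0.035,"z": 0,"wx": 0,"wy": 0,"wz": 0,"claw": 1},{"x": 0.011,"y": 0.035,"z": 0,"wx": 0,"wy": 0,"wz": 0,"claw": 1},{"x": 0.011,"y": 0.035,"z": 0,"wx": 0,"wy": 0,"wz": 0,"claw": 1},{"x": 0.011,"y": 0.035,"z": 0,"wx": 0,"wy": 0,"wz": 0,"claw": 1},{"x": 0.008,"y": 0.02,"z": 0,"wx": 0,"wy": 0,"wz": 0,"claw": 1},{"x": 0,"y": 0,"z": 0,"wx": 0,"wy": 0,"wz": 0,"claw": 1},{"x": 0,"y": 0,"z": 0,"wx": 0,"wy": 0,"wz": 0,"claw": 1}], "grip_force": 50}}

```text
t: 15.95
eef_pos: [505.8, 33.6, 129.9]
eef_rot: [[-0.941, 0.337, -0.001], [0.337, 0.941, -0.0], [0.001, -0.001, -1.0]]
wrist_force: [0.0, -0.6, -0.0]
gripper_width: 0.998
gripper_force: 0.0
```

```bash
python3 w.py
python3 - <<'E'
from h import *
grab('top','t3.png')
E
```

```text
16.35 [506.3  32.6 130.3] [-0.15  0.17  0.21] 0.36 0.9982226189449498 [ 0.07  0.36 -0.22  2.    0.11  0.8   1.01]
```

View pics/t3.png

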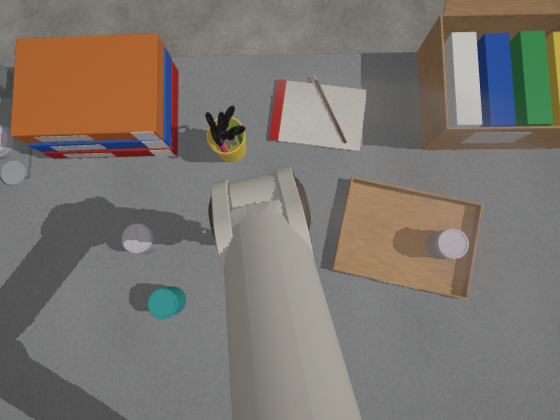

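T2 stands in the tray at (452,243), T1 is still at (137,238), and nothing else has moved. The tool is over T3, so descend, grip and lift.

Request:
{"fn": "servo_tool", "kwargs": {"series": [{"x": 0,"y": 0,"z": 0.02,"wx": 0,"wy": 0,"wz": 0,"claw": 1},{"x": 0,"y": 0,"z": 0.027,"wx": 0,"wy": 0,"wz": 0,"claw": 1},{"x": 0,"y": 0,"z": 0.027,"wx": 0,"wy": 0,"wz": 0,"claw": 1},{"x": 0,"y": 0,"z": 0.02,"wx": 0,"wy": 0,"wz": 0,"claw": 1},{"x": 0,"y": 0,"z": 0.01,"wx": 0,"wy": 0,"wz": 0,"claw": 1},{"x": 0,"y": 0,"z": 0,"wx": 0,"wy": 0,"wz": 0,"claw": 0},{"x": 0,"y": 0,"z": 0,"wx": 0,"wy": 0,"wz": 0,"claw": 0},{"x": 0,"y": 0,"z": 0,"wx": 0,"wy": 0,"wz": 0,"claw": 0},{"x": 0,"y": 0,"z": 0,"wx": 0,"wy": 0,"wz": 0,"claw": 0},{"x": 0,"y": 0,"z": 0,"wx": 0,"wy": 0,"wz": 0,"claw": 0}], "grip_force": 50}}

```text
t: 17.4
eef_pos: [506.7, 33.3, 26.9]
eef_rot: [[-0.941, 0.339, 0.001], [0.339, 0.941, -0.0], [-0.001, 0.0, -1.0]]
wrist_force: [-0.3, -0.1, -1.6]
gripper_width: 0.729
gripper_force: 55.2
```

Request:
{"fn": "servo_tool", "kwargs": {"series": [{"x": 0,"y": 0,"z": -0.01,"wx": 0,"wy": 0,"wz": 0,"claw": 0},{"x": 0,"y": 0,"z": -0.025,"wx": 0,"wy": 0,"wz": 0,"claw": 0},{"x": 0,"y": 0,"z": -0.025,"wx": 0,"wy": 0,"wz": 0,"claw": 0},{"x": 0,"y": 0,"z": -0.025,"wx": 0,"wy": 0,"wz": 0,"claw": 0},{"x": 0,"y": 0,"z": -0.025,"wx": 0,"wy": 0,"wz": 0,"claw": 0},{"x": 0,"y": 0,"z": -0.01,"wx": 0,"wy": 0,"wz": 0,"claw": 0},{"x": 0,"y": 0,"z": 0,"wx": 0,"wy": 0,"wz": 0,"claw": 0},{"x": 0,"y": 0,"z": 0,"wx": 0,"wy": 0,"wz": 0,"claw": 0},{"x": 0,"y": 0,"z": 0,"wx": 0,"wy": 0,"wz": 0,"claw": 0}], "grip_force": 50}}

```text
t: 18.3
eef_pos: [505.1, 33.3, 144.9]
eef_rot: [[-0.941, 0.339, -0.003], [0.339, 0.941, -0.0], [0.003, -0.001, -1.0]]
wrist_force: [0.0, -0.0, -3.3]
gripper_width: 0.726
gripper_force: 55.9
```

```bash
python3 w.py
```

```text
18.7 [506.1  33.4 146. ] [ 0.24 -0.26 -3.29] 0.26 0.7270421540542281 [ 0.07  0.34 -0.23  1.99  0.1   0.83  1.02]
```

T3 is about 0.34 kg, which confirms T1 as the heaviest. Carry T3 to the near slot.

Request:
{"fn": "servo_tool", "kwargs": {"series": [{"x": -0.007,"y": -0.015,"z": 0,"wx": 0,"wy": 0,"wz": 0,"claw": 0},{"x": -0.014,"y": -0.03,"z": 0,"wx": 0,"wy": 0,"wz": 0,"claw": 0},{"x": -0.014,"y": -0.03,"z": 0,"wx": 0,"wy": 0,"wz": 0,"claw": 0},{"x": -0.014,"y": -0.03,"z": 0,"wx": 0,"wy": 0,"wz": 0,"claw": 0},{"x": -0.014,"y": -0.03,"z": 0,"wx": 0,"wy": 0,"wz": 0,"claw": 0},{"x": -0.014,"y": -0.03,"z": 0,"wx": 0,"wy": 0,"wz": 0,"claw": 0},{"x": -0.01,"y": -0.024,"z": 0,"wx": 0,"wy": 0,"wz": 0,"claw": 0},{"x": -0.007,"y": -0.015,"z": 0,"wx": 0,"wy": 0,"wz": 0,"claw": 0},{"x": 0,"y": 0,"z": 0,"wx": 0,"wy": 0,"wz": 0,"claw": 0},{"x": 0,"y": 0,"z": 0,"wx": 0,"wy": 0,"wz": 0,"claw": 0}], "grip_force": 50}}

```text
t: 19.7
eef_pos: [525.5, -189.3, 146.0]
eef_rot: [[-0.941, 0.339, -0.0], [0.339, 0.941, 0.001], [0.001, 0.001, -1.0]]
wrist_force: [-0.6, -0.1, -3.5]
gripper_width: 0.723
gripper_force: 55.9
```

Request:
{"fn": "servo_tool", "kwargs": {"series": [{"x": 0,"y": 0,"z": 0.02,"wx": 0,"wy": 0,"wz": 0,"claw": 0},{"x": 0,"y": 0,"z": 0.03,"wx": 0,"wy": 0,"wz": 0,"claw": 0},{"x": 0,"y": 0,"z": 0.03,"wx": 0,"wy": 0,"wz": 0,"claw": 0},{"x": 0,"y": 0,"z": 0.015,"wx": 0,"wy": 0,"wz": 0,"claw": 0},{"x": 0,"y": 0,"z": 0.008,"wx": 0,"wy": 0,"wz": 0,"claw": 0},{"x": 0,"y": 0,"z": 0.004,"wx": 0,"wy": 0,"wz": 0,"claw": 0},{"x": 0,"y": 0,"z": 0.004,"wx": 0,"wy": 0,"wz": 0,"claw": 0},{"x": 0,"y": 0,"z": 0.003,"wx": 0,"wy": 0,"wz": 0,"claw": 0},{"x": 0,"y": 0,"z": 0,"wx": 0,"wy": 0,"wz": 0,"claw": 0},{"x": 0,"y": 0,"z": 0,"wx": 0,"wy": 0,"wz": 0,"claw": 0}], "grip_force": 50}}

```text
t: 20.7
eef_pos: [525.9, -190.6, 32.8]
eef_rot: [[-0.941, 0.339, 0.001], [0.339, 0.941, -0.0], [-0.001, 0.0, -1.0]]
wrist_force: [-0.3, -0.1, -3.3]
gripper_width: 0.727
gripper_force: 55.9
```

Request:
{"fn": "servo_tool", "kwargs": {"series": [{"x": 0,"y": 0,"z": 0.001,"wx": 0,"wy": 0,"wz": 0,"claw": 0},{"x": 0,"y": 0,"z": 0,"wx": 0,"wy": 0,"wz": 0,"claw": 0},{"x": 0,"y": 0,"z": 0,"wx": 0,"wy": 0,"wz": 0,"claw": 0}], "grip_force": 50}}

```text
t: 21.0
eef_pos: [525.6, -190.4, 31.4]
eef_rot: [[-0.941, 0.339, 0.0], [0.339, 0.941, -0.0], [-0.0, -0.0, -1.0]]
wrist_force: [0.4, 0.0, -4.6]
gripper_width: 0.727
gripper_force: 55.9
```

Request:
{"fn": "servo_tool", "kwargs": {"series": [{"x": 0,"y": 0,"z": 0.001,"wx": 0,"wy": 0,"wz": 0,"claw": 0},{"x": 0,"y": 0,"z": 0,"wx": 0,"wy": 0,"wz": 0,"claw": 0},{"x": 0,"y": 0,"z": 0,"wx": 0,"wy": 0,"wz": 0,"claw": 0}], "grip_force": 50}}

```text
t: 21.3
eef_pos: [525.7, -190.5, 30.9]
eef_rot: [[-0.941, 0.339, 0.0], [0.339, 0.941, -0.0], [-0.0, -0.0, -1.0]]
wrist_force: [-1.5, 1.0, 5.4]
gripper_width: 0.73
gripper_force: 56.4
```

Request:
{"fn": "servo_tool", "kwargs": {"series": [{"x": 0,"y": 0,"z": 0,"wx": 0,"wy": 0,"wz": 0,"claw": 1},{"x": 0,"y": 0,"z": 0,"wx": 0,"wy": 0,"wz": 0,"claw": 1},{"x": 0,"y": 0,"z": 0,"wx": 0,"wy": 0,"wz": 0,"claw": 1},{"x": 0,"y": 0,"z": 0,"wx": 0,"wy": 0,"wz": 0,"claw": 1},{"x": 0,"y": 0,"z": -0.02,"wx": 0,"wy": 0,"wz": 0,"claw": 1},{"x": 0,"y": 0,"z": -0.04,"wx": 0,"wy": 0,"wz": 0,"claw": 1},{"x": 0,"y": 0,"z": -0.04,"wx": 0,"wy": 0,"wz": 0,"claw": 1},{"x": 0.007,"y": 0.017,"z": 0,"wx": 0,"wy": 0,"wz": 0,"claw": 1},{"x": 0.014,"y": 0.035,"z": 0,"wx": 0,"wy": 0,"wz": 0,"claw": 1},{"x": 0.014,"y": 0.035,"z": 0,"wx": 0,"wy": 0,"wz": 0,"claw": 1}], "grip_force": 50}}

```text
t: 22.3
eef_pos: [522.3, -96.6, 130.8]
eef_rot: [[-0.94, 0.341, 0.001], [0.341, 0.94, -0.0], [-0.001, 0.0, -1.0]]
wrist_force: [0.6, 0.2, -0.7]
gripper_width: 1.004
gripper_force: 0.0
```

Request:
{"fn": "servo_tool", "kwargs": {"series": [{"x": 0.014,"y": 0.035,"z": 0,"wx": 0,"wy": 0,"wz": 0,"claw": 1},{"x": 0.014,"y": 0.035,"z": 0,"wx": 0,"wy": 0,"wz": 0,"claw": 1},{"x": 0.014,"y": 0.035,"z": 0,"wx": 0,"wy": 0,"wz": 0,"claw": 1},{"x": 0.014,"y": 0.035,"z": 0,"wx": 0,"wy": 0,"wz": 0,"claw": 1},{"x": 0.014,"y": 0.035,"z": 0,"wx": 0,"wy": 0,"wz": 0,"claw": 1},{"x": 0.014,"y": 0.035,"z": 0,"wx": 0,"wy": 0,"wz": 0,"claw": 1},{"x": 0.014,"y": 0.035,"z": 0,"wx": 0,"wy": 0,"wz": 0,"claw": 1},{"x": 0.014,"y": 0.035,"z": 0,"wx": 0,"wy": 0,"wz": 0,"claw": 1},{"x": 0.014,"y": 0.035,"z": 0,"wx": 0,"wy": 0,"wz": 0,"claw": 1},{"x": 0.014,"y": 0.035,"z": 0,"wx": 0,"wy": 0,"wz": 0,"claw": 1}], "grip_force": 50}}

```text
t: 23.3
eef_pos: [508.8, 281.5, 130.3]
eef_rot: [[-0.941, 0.339, 0.0], [0.339, 0.941, -0.0], [-0.0, 0.0, -1.0]]
wrist_force: [0.8, 0.1, 0.8]
gripper_width: 1.0
gripper_force: 0.0
```

Request:
{"fn": "servo_tool", "kwargs": {"series": [{"x": 0.015,"y": 0.035,"z": 0,"wx": 0,"wy": 0,"wz": 0,"claw": 1},{"x": 0,"y": 0,"z": 0,"wx": 0,"wy": 0,"wz": 0,"claw": 1},{"x": 0,"y": 0,"z": 0,"wx": 0,"wy": 0,"wz": 0,"claw": 1},{"x": 0,"y": 0,"z": 0,"wx": 0,"wy": 0,"wz": 0,"claw": 1},{"x": 0,"y": 0,"z": 0,"wx": 0,"wy": 0,"wz": 0,"claw": 1}], "grip_force": 50}}

```text
t: 23.8
eef_pos: [507.3, 316.2, 130.1]
eef_rot: [[-0.94, 0.341, -0.0], [0.341, 0.94, -0.001], [-0.0, -0.001, -1.0]]
wrist_force: [0.4, 0.5, -0.4]
gripper_width: 0.995
gripper_force: 0.0
```

```bash
python3 w.py
```

```text
24.2 [506.9 317.9 130.4] [0.14 0.14 0.02] 0.42 1.0020376518231064 [-0.4   0.51 -0.27  1.77  0.17  0.89  0.48]
```

Request:
{"fn": "servo_tool", "kwargs": {"series": [{"x": 0,"y": 0,"z": 0.02,"wx": 0,"wy": 0,"wz": 0,"claw": 1},{"x": 0,"y": 0,"z": 0.027,"wx": 0,"wy": 0,"wz": 0,"claw": 1},{"x": 0,"y": 0,"z": 0.027,"wx": 0,"wy": 0,"wz": 0,"claw": 1},{"x": 0,"y": 0,"z": 0.02,"wx": 0,"wy": 0,"wz": 0,"claw": 1},{"x": 0,"y": 0,"z": 0.01,"wx": 0,"wy": 0,"wz": 0,"claw": 1},{"x": 0,"y": 0,"z": 0,"wx": 0,"wy": 0,"wz": 0,"claw": 0},{"x": 0,"y": 0,"z": 0,"wx": 0,"wy": 0,"wz": 0,"claw": 0},{"x": 0,"y": 0,"z": 0,"wx": 0,"wy": 0,"wz": 0,"claw": 0},{"x": 0,"y": 0,"z": 0,"wx": 0,"wy": 0,"wz": 0,"claw": 0},{"x": 0,"y": 0,"z": 0,"wx": 0,"wy": 0,"wz": 0,"claw": 0}], "grip_force": 60}}

```text
t: 25.2
eef_pos: [507.2, 318.3, 27.0]
eef_rot: [[-0.941, 0.339, 0.001], [0.339, 0.941, 0.001], [-0.001, 0.001, -1.0]]
wrist_force: [-0.1, -0.1, -0.8]
gripper_width: 0.722
gripper_force: 66.9
```

Request:
{"fn": "servo_tool", "kwargs": {"series": [{"x": 0,"y": 0,"z": -0.01,"wx": 0,"wy": 0,"wz": 0,"claw": 0},{"x": 0,"y": 0,"z": -0.025,"wx": 0,"wy": 0,"wz": 0,"claw": 0},{"x": 0,"y": 0,"z": -0.025,"wx": 0,"wy": 0,"wz": 0,"claw": 0},{"x": 0,"y": 0,"z": -0.025,"wx": 0,"wy": 0,"wz": 0,"claw": 0},{"x": 0,"y": 0,"z": -0.025,"wx": 0,"wy": 0,"wz": 0,"claw": 0},{"x": 0,"y": 0,"z": -0.025,"wx": 0,"wy": 0,"wz": 0,"claw": 0},{"x": 0,"y": 0,"z": -0.025,"wx": 0,"wy": 0,"wz": 0,"claw": 0},{"x": 0,"y": 0,"z": -0.025,"wx": 0,"wy": 0,"wz": 0,"claw": 0},{"x": 0,"y": 0,"z": -0.015,"wx": 0,"wy": 0,"wz": 0,"claw": 0},{"x": 0,"y": 0,"z": 0,"wx": 0,"wy": 0,"wz": 0,"claw": 0}], "grip_force": 60}}

```text
t: 26.2
eef_pos: [507.9, 318.9, 229.0]
eef_rot: [[-0.941, 0.339, 0.004], [0.339, 0.941, 0.002], [-0.003, 0.004, -1.0]]
wrist_force: [0.8, 0.6, -5.7]
gripper_width: 0.72
gripper_force: 67.7
```

Request:
{"fn": "servo_tool", "kwargs": {"series": [{"x": 0,"y": 0,"z": 0,"wx": 0,"wy": 0,"wz": 0,"claw": 0},{"x": 0,"y": 0,"z": 0,"wx": 0,"wy": 0,"wz": 0,"claw": 0},{"x": 0,"y": 0,"z": 0,"wx": 0,"wy": 0,"wz": 0,"claw": 0},{"x": 0,"y": 0,"z": 0,"wx": 0,"wy": 0,"wz": 0,"claw": 0},{"x": 0,"y": 0,"z": 0,"wx": 0,"wy": 0,"wz": 0,"claw": 0}], "grip_force": 60}}

```text
t: 26.7
eef_pos: [506.5, 317.9, 225.6]
eef_rot: [[-0.941, 0.339, -0.001], [0.339, 0.941, -0.0], [0.001, -0.001, -1.0]]
wrist_force: [0.7, 0.3, -5.8]
gripper_width: 0.722
gripper_force: 67.7
```

```bash
python3 w.py
python3 - <<'E'
from h import *
f=grab('scene','s4.png'); g=grab('top','t4.png')
cv2.imwrite('pics/both4.png',np.hstack([cv2.resize(a['pixels'],(400,300)) for a in(f,g)]))
M=world(g); c=np.array([509,-263.5]); R=np.array([[.976,-.218],[.218,.976]])
m=((M[...,2]>70)&(M[...,2]<95)&(M[...,1]<-100)&(M[...,0]<620)).astype(np.uint8)
n,l,st,_=cv2.connectedComponentsWithStats(m)
for i in range(1,n):
    if st[i,4]>150:
        p=M[l==i];(x,y),r=cv2.minEnclosingCircle(p[:,:2].astype(np.float32)); print(R@(np.array([x,y])-c),r,np.ptp(p[:,2]),np.median(p[:,2]))
E
```

```text
27.1 [506.8 318.1 226.3] [-0.21 -0.25 -5.91] 0.45 0.727173107921985 [-0.38  0.4  -0.29  1.69  0.13  1.07  0.51]
[-1.5070311  73.32628906] 31.56229019165039 14.471455472650973 81.03650593235864
[ -0.18225342 -77.21087006] 32.54438400268555 16.251317158236475 81.02355686389387
```

View pics/both4.png

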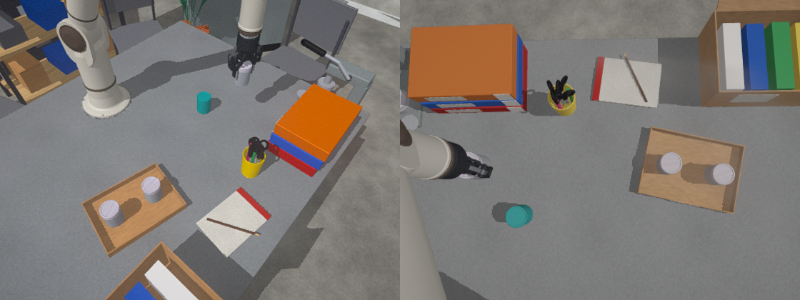

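The two lighter tins stand in the tray (left image, (110,210) and (150,190)). The heaviest is held up at (243,75), with its underside about 20 cm above the desk, and nothing else has moved. Handing in.

```bash
python3 -c "
from bench import ctrl
print(ctrl.finish_job())"
```

```text
the job is handed in; nothing more can be done
None
```

The job is handed in: the heaviest tin (about 0.6 kg) is held upright about 20 cm above the desk, and the two lighter ones (about 0.15 and 0.34 kg) stand in the tray; the hand-in call gave no verdict.

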